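# Scoop rock chips into the waste box and work its plunger hatch

### The arm

A 6-joint arm with a two-finger parallel gripper is mounted at the origin on the work surface. World frame = base frame: x ahead of the robot, y to its left, z up, the work surface at z = 0. Lengths are in m, angles in rad, forces in N, time in s.
With the tool pointing down it reaches from about 0.325 to 0.9 m from the base axis. Payload 6.1 kg.
Tool frame: the origin (TCP) lies at the very end of the fingers, on their centre line; the grasp point (between the pads) lies 19 mm behind it; z points along the fingers, y is the line along which they close (so a half turn about z gives the same grasp; the last joint's range is limited). The gripper opens to 87 mm and grips with 3 to 60 N. Pads are 19 mm wide; open, the fingers measure 117 mm over their backs; the gripper's body (75 mm by 190 mm) begins 51 mm behind the grasp point.
Start: joints at [1.036, 0.22, 1.526, -0, 1.395, -0.126], TCP at [0.248, 0.573, 0.223] pointing down, gripper open.
Joint ranges: [-2.98, 2.98], [-0.91, 2.08], [0.09, 2.57], [-1.24, 4.39], [0.2, 2.65], [-2.68, 2.68]. Speed limits (rad/s): [2.57, 2.57, 3.01, 3.14, 3.14, 3.14].

### API

Orientations are given as a rotation vector (axis times angle).
In Python, from plant import * gives the robot as it stands.
- The arm moves only by the tool carry_out, never from a script. Its arguments are lists of equal length, an entry for each row: "fingers": the finger opening in m, from 0 to 0.087; "travel": the shift along the world's x, y, z in m, a list of three; "angular": the turn, a rotation vector about the world's x, y, z in degrees, a list of three. In form: {"fingers": [fingers, ...], "travel": [[dx, dy, dz], ...], "angular": [[rx, ry, rz], ...]}. A call has 1 to 20 rows; each row shifts and turns the commanded pose from where the row before left it; what a row does not reach is not made up. A row lasts 1/8 s, in which the tool goes at most 62.5 mm and 10.7 degrees, less where a joint would pass 70% of its speed; a pose out of reach is approached as far as the arm can. A call with a gripper value outside its range is refused whole. The fingers move at their own pace and stop on an object; the grip force is fixed at half the most. Time passes only in rows, so rows that do not move let the fingers close. It gives the time, the measured TCP pose, the force, the opening and the grip force at its end, in the units of the state.
- get_obs(): the state, without advancing time (a new reading comes with each control period).
- get_image(name): name is "scene" or "top" or "wrist"; returns (picture, depth): 420x560x3 uint8, red, green, blue; 420x560 float32, m along the optical axis (not along the pixel's ray), 0 where there is no reading.
- camera_info(name): a dict with "fx", "fy", "cx", "cy" (pixels), "extrinsics" (4x4, takes a point from camera to world coordinates). Camera axes: x right, y up, looking along -z (the intrinsics and any distortion apply to the point x, -y, -z); pixel columns grow to the right and rows downward; lengths in m; the calibration is good to about 2 mm. A picture is of the moment at which its call begins: read the wrist's pose just before it. camera_info takes no time and is no camera call; for the wrist camera it gives the pose at the moment of the call.
- close_job(): hands the job in; it is judged then, once.
The state is a dict: "t": time; "joint_pos": joint angles; "joint_velocities": joint speeds; "tau": joint torques, N m; "tcp_pos": TCP position; "tcp_rot": TCP orientation; "ft_force": force on the tool from outside, world axes, zero at the start; "wrist_torque": the same for the moment, N m; "grip_width": finger opening in m; "grasp_force": force on a finger pad.
Only numpy, scipy, OpenCV 4.12 (cv2) and the standard library are available. Lean on these libraries where they do the work, as an engineer would, in place of code of your own. Each camera call takes 0.05 s, during which the arm holds its last target. There are 200 camera calls.

### The job

Clear rock chips away into the waste box: with the scoop, and never touching a chip with the fingers, scoop up chips from the tray and tip at least three of the five onto the closed hatch in the top of the box, then lay the scoop back flat on the middle of its cork mat. Then press the plunger all the way down to its stop, keep it there a moment so that the chips drop through, and let it spring right back up. Chips that you do not move must stay in the tray, none spilled on the bench, and the other things on the bench are to be left alone.

Things in the scene. Friction and masses are not known exactly. Their poses are not given: they have to be found in the camera images.
- scoop: loose polished aluminium hand scoop, 160-220 g. Flat, slippery pan open at the front: 84 mm wide (78 inside), bottom 3 mm thick from x = -55 to 68 mm, thinning to a lip over the last 18 mm; back wall 40 mm high at x = -55; side walls 34 mm high up to x = 15, then sloping to 16 mm at x = 62. Origin on the underside, x towards the lip, z up. Wooden handle bar above it: see point scoop_grip
- scoop_grip (a point): point in the scoop's handle, at scoop x = -20, y = 0, z = 90.5 mm, axes as the scoop. The handle is a level bar 110 mm long (scoop x = -95 to 15), 18 mm wide along y, z = 72 to 109 mm, carried by an 18 mm wide post at x = -60; pinch it here across y from above
- scoop_lip (a point): middle of the scoop's front lip, at scoop x = 68, y = 0, z = 0 mm
- mat: fixed flat cork mat, 200 (x) x 130 (y) x 4 mm, the scoop's place; the scoop starts on it. Origin under its centre, so its top is at z = 4 mm
- tray: fixed plywood tray, 210 (x) x 106 (y) mm, open at the -x end. Floor 4 mm thick, level from x = -105 to 40 mm and bare up to x = -74, then hollowed up to a high end: its surface runs through (x, z) = (40, 4), (64, 13), (83, 30), (95, 55), (99, 85) mm. Inner faces of the side walls at y = +-47 mm; they are 45 mm high, 85 mm from x = 75 on. Origin under its centre
- hopper: fixed grey waste box, 134 (x) x 160 (y) x 160 mm high, walls 5 mm. Top: open hopper, see point hopper_mouth. Below its hatch flaps is the closed chamber (floor at z = 5 mm, clear window on the +x side). On the -x side stands the plunger's housing, 70 mm wide, 145 mm high, x = -67 to -131 mm. Origin under the centre of the box without housing
- hopper_mouth (a point): centre of the hopper's open mouth at rim level, 160 mm above the hopper's origin, axes as the hopper. Inside 124 (x) x 150 (y) mm, 43 mm deep down to the hatch: two steel flaps hinged along the -x and +x walls that drop open as the plunger goes down and close as it comes back
- plunger (a joint): spring plunger of the waste box: 0 m at rest (up), 0.030 m fully down at its stop; moves straight down, about 6 N to start and 15 N at the stop, springs back when let go. The flaps' angle is 41 rad per m of it
- plunger_top (a point): centre of the top face of the plunger's black round head (60 mm across, 16 mm thick); at rest 100 mm to the -x side of the hopper's origin and 200 mm above it
- chip0: loose chip of brown rock, faceted lump, 34 x 29 x 24 mm, 20 to 40 g, lying in the tray; origin at its middle
- chip1: loose chip of brown rock, faceted lump, 31 x 31 x 25 mm, 20 to 40 g, lying in the tray; origin at its middle
- chip2: loose chip of brown rock, faceted lump, 33 x 28 x 24 mm, 20 to 40 g, lying in the tray; origin at its middle
- chip3: loose chip of brown rock, faceted lump, 30 x 30 x 23 mm, 20 to 40 g, lying in the tray; origin at its middle
- chip4: loose chip of brown rock, faceted lump, 33 x 30 x 25 mm, 20 to 40 g, lying in the tray; origin at its middle
- fossil: bystander: dark rock with a fossil on a cork disc, about 115 x 85 mm, 87 mm high; origin under its centre
- jar: bystander: amber jar with black cap, 60 mm across, 95 mm high; origin under its centre
- tin: bystander: round tin, 72 mm across, 110 mm high; origin under its centre
- hammer: bystander: hammer about 240 mm long, lying flat; origin under its middle, handle towards its -x

How it is judged:
On the way, in this order (a step that is already met when the one before it is completed fails the run):
1. at least one chip lies in the scoop, lifted clear of the tray (height (world z) of scoop_lip above 0.06 m and distance between any of chip0, chip1, chip2, chip3, chip4 and scoop below 0.07 m), for 0.2 s.
2. at least three chips lie on the closed hatch in the hopper ((((horizontal distance between chip0 and hopper below 0.08 m and height (world z) of chip0 between 0.12 and 0.17 m) and (horizontal distance between chip1 and hopper below 0.08 m and height (world z) of chip1 between 0.12 and 0.17 m) and (horizontal distance between chip2 and hopper below 0.08 m and height (world z) of chip2 between 0.12 and 0.17 m)) or ((horizontal distance between chip0 and hopper below 0.08 m and height (world z) of chip0 between 0.12 and 0.17 m) and (horizontal distance between chip1 and hopper below 0.08 m and height (world z) of chip1 between 0.12 and 0.17 m) and (horizontal distance between chip3 and hopper below 0.08 m and height (world z) of chip3 between 0.12 and 0.17 m)) or ((horizontal distance between chip0 and hopper below 0.08 m and height (world z) of chip0 between 0.12 and 0.17 m) and (horizontal distance between chip1 and hopper below 0.08 m and height (world z) of chip1 between 0.12 and 0.17 m) and (horizontal distance between chip4 and hopper below 0.08 m and height (world z) of chip4 between 0.12 and 0.17 m)) or ((horizontal distance between chip0 and hopper below 0.08 m and height (world z) of chip0 between 0.12 and 0.17 m) and (horizontal distance between chip2 and hopper below 0.08 m and height (world z) of chip2 between 0.12 and 0.17 m) and (horizontal distance between chip3 and hopper below 0.08 m and height (world z) of chip3 between 0.12 and 0.17 m)) or ((horizontal distance between chip0 and hopper below 0.08 m and height (world z) of chip0 between 0.12 and 0.17 m) and (horizontal distance between chip2 and hopper below 0.08 m and height (world z) of chip2 between 0.12 and 0.17 m) and (horizontal distance between chip4 and hopper below 0.08 m and height (world z) of chip4 between 0.12 and 0.17 m)) or ((horizontal distance between chip0 and hopper below 0.08 m and height (world z) of chip0 between 0.12 and 0.17 m) and (horizontal distance between chip3 and hopper below 0.08 m and height (world z) of chip3 between 0.12 and 0.17 m) and (horizontal distance between chip4 and hopper below 0.08 m and height (world z) of chip4 between 0.12 and 0.17 m)) or ((horizontal distance between chip1 and hopper below 0.08 m and height (world z) of chip1 between 0.12 and 0.17 m) and (horizontal distance between chip2 and hopper below 0.08 m and height (world z) of chip2 between 0.12 and 0.17 m) and (horizontal distance between chip3 and hopper below 0.08 m and height (world z) of chip3 between 0.12 and 0.17 m)) or ((horizontal distance between chip1 and hopper below 0.08 m and height (world z) of chip1 between 0.12 and 0.17 m) and (horizontal distance between chip2 and hopper below 0.08 m and height (world z) of chip2 between 0.12 and 0.17 m) and (horizontal distance between chip4 and hopper below 0.08 m and height (world z) of chip4 between 0.12 and 0.17 m)) or ((horizontal distance between chip1 and hopper below 0.08 m and height (world z) of chip1 between 0.12 and 0.17 m) and (horizontal distance between chip3 and hopper below 0.08 m and height (world z) of chip3 between 0.12 and 0.17 m) and (horizontal distance between chip4 and hopper below 0.08 m and height (world z) of chip4 between 0.12 and 0.17 m)) or ((horizontal distance between chip2 and hopper below 0.08 m and height (world z) of chip2 between 0.12 and 0.17 m) and (horizontal distance between chip3 and hopper below 0.08 m and height (world z) of chip3 between 0.12 and 0.17 m) and (horizontal distance between chip4 and hopper below 0.08 m and height (world z) of chip4 between 0.12 and 0.17 m))) and value of joint plunger below 0.004 m), for 0.2 s.
3. the scoop lies flat on its mat, its origin within 50 mm of the mat's centre, let go (horizontal distance between scoop and mat below 0.05 m and angle between scoop's own z axis and vertical below 0.1 rad and z of scoop in the frame of mat below 0.008 m and contact force between the fingers and scoop below 0.1 N), for 0.2 s.
4. the plunger is pressed down to its stop (28 mm or more) and kept there 0.2 s (value of joint plunger above 0.028 m), for 0.2 s.
At the end, for the whole second after the job is handed in: at least three chips lie in the chamber under the hatch (every other chip in the chamber or still in the tray), the plunger is back up (under 3 mm from rest), and the scoop lies released and at rest flat on its mat, its origin within 50 mm of the mat's centre and its tilt under 0.1 rad (all of step 3 and (((horizontal distance between chip0 and hopper below 0.08 m and height (world z) of chip0 below 0.1 m) and (horizontal distance between chip1 and hopper below 0.08 m and height (world z) of chip1 below 0.1 m) and (horizontal distance between chip2 and hopper below 0.08 m and height (world z) of chip2 below 0.1 m)) or ((horizontal distance between chip0 and hopper below 0.08 m and height (world z) of chip0 below 0.1 m) and (horizontal distance between chip1 and hopper below 0.08 m and height (world z) of chip1 below 0.1 m) and (horizontal distance between chip3 and hopper below 0.08 m and height (world z) of chip3 below 0.1 m)) or ((horizontal distance between chip0 and hopper below 0.08 m and height (world z) of chip0 below 0.1 m) and (horizontal distance between chip1 and hopper below 0.08 m and height (world z) of chip1 below 0.1 m) and (horizontal distance between chip4 and hopper below 0.08 m and height (world z) of chip4 below 0.1 m)) or ((horizontal distance between chip0 and hopper below 0.08 m and height (world z) of chip0 below 0.1 m) and (horizontal distance between chip2 and hopper below 0.08 m and height (world z) of chip2 below 0.1 m) and (horizontal distance between chip3 and hopper below 0.08 m and height (world z) of chip3 below 0.1 m)) or ((horizontal distance between chip0 and hopper below 0.08 m and height (world z) of chip0 below 0.1 m) and (horizontal distance between chip2 and hopper below 0.08 m and height (world z) of chip2 below 0.1 m) and (horizontal distance between chip4 and hopper below 0.08 m and height (world z) of chip4 below 0.1 m)) or ((horizontal distance between chip0 and hopper below 0.08 m and height (world z) of chip0 below 0.1 m) and (horizontal distance between chip3 and hopper below 0.08 m and height (world z) of chip3 below 0.1 m) and (horizontal distance between chip4 and hopper below 0.08 m and height (world z) of chip4 below 0.1 m)) or ((horizontal distance between chip1 and hopper below 0.08 m and height (world z) of chip1 below 0.1 m) and (horizontal distance between chip2 and hopper below 0.08 m and height (world z) of chip2 below 0.1 m) and (horizontal distance between chip3 and hopper below 0.08 m and height (world z) of chip3 below 0.1 m)) or ((horizontal distance between chip1 and hopper below 0.08 m and height (world z) of chip1 below 0.1 m) and (horizontal distance between chip2 and hopper below 0.08 m and height (world z) of chip2 below 0.1 m) and (horizontal distance between chip4 and hopper below 0.08 m and height (world z) of chip4 below 0.1 m)) or ((horizontal distance between chip1 and hopper below 0.08 m and height (world z) of chip1 below 0.1 m) and (horizontal distance between chip3 and hopper below 0.08 m and height (world z) of chip3 below 0.1 m) and (horizontal distance between chip4 and hopper below 0.08 m and height (world z) of chip4 below 0.1 m)) or ((horizontal distance between chip2 and hopper below 0.08 m and height (world z) of chip2 below 0.1 m) and (horizontal distance between chip3 and hopper below 0.08 m and height (world z) of chip3 below 0.1 m) and (horizontal distance between chip4 and hopper below 0.08 m and height (world z) of chip4 below 0.1 m))) and ((horizontal distance between chip0 and hopper below 0.08 m and height (world z) of chip0 below 0.1 m) or (x of chip0 in the frame of tray between -0.105 and 0.105 m and y of chip0 in the frame of tray between -0.053 and 0.053 m and z of chip0 in the frame of tray between 0 and 0.08 m)) and ((horizontal distance between chip1 and hopper below 0.08 m and height (world z) of chip1 below 0.1 m) or (x of chip1 in the frame of tray between -0.105 and 0.105 m and y of chip1 in the frame of tray between -0.053 and 0.053 m and z of chip1 in the frame of tray between 0 and 0.08 m)) and ((horizontal distance between chip2 and hopper below 0.08 m and height (world z) of chip2 below 0.1 m) or (x of chip2 in the frame of tray between -0.105 and 0.105 m and y of chip2 in the frame of tray between -0.053 and 0.053 m and z of chip2 in the frame of tray between 0 and 0.08 m)) and ((horizontal distance between chip3 and hopper below 0.08 m and height (world z) of chip3 below 0.1 m) or (x of chip3 in the frame of tray between -0.105 and 0.105 m and y of chip3 in the frame of tray between -0.053 and 0.053 m and z of chip3 in the frame of tray between 0 and 0.08 m)) and ((horizontal distance between chip4 and hopper below 0.08 m and height (world z) of chip4 below 0.1 m) or (x of chip4 in the frame of tray between -0.105 and 0.105 m and y of chip4 in the frame of tray between -0.053 and 0.053 m and z of chip4 in the frame of tray between 0 and 0.08 m)) and value of joint plunger below 0.003 m and linear speed of scoop below 0.02 m/s); the robot touches nothing.
It fails at once if a finger touches a chip (over 1 N) (contact force between the fingers and chip0 above 1 N or contact force between the fingers and chip1 above 1 N or contact force between the fingers and chip2 above 1 N or contact force between the fingers and chip3 above 1 N or contact force between the fingers and chip4 above 1 N).
It fails at once if a bystander is moved more than 30 mm (distance of any of fossil, jar, tin, hammer from where it was at the start of the episode above 0.03 m).
It also fails if it takes over 72 s, if anything falls off the work surface, if the arm or the gripper's body presses on something with over 40 N, if the wrist force passes 120 N, or if a joint passes its speed limit or range.

## Working session

There is one attempt and no reset: what is moved stays moved. The work goes in short steps, Python scripts to look and compute and a tool call to move; the robot and the scene stay as the last step left them, time stands still between calls to the robot, and variables do not carry over. Pictures are saved under pics/ and viewed, at most 10 in all, crops included, and the job is handed in when it is done.

Besides the shell and the picture viewer there is one more tool, called after "Request:" by a JSON object that holds its "op" and its "data", one argument or row to a line. carry_out: Moves the arm, as the interface text tells. Its arguments: {"type":"object","properties":{"fingers":{"type":"array"},"travel":{"type":"array"},"angular":{"type":"array"}},"required":["fingers","travel","angular"]}

```bash
mkdir -p pics
cat > h.py <<'E'
from plant import *
import numpy as np, cv2
def cloud(name):
    ci=camera_info(name); im,d=get_image(name); E=np.array(ci["extrinsics"])
    v,u=np.mgrid[:d.shape[0],:d.shape[1]]
    P=np.stack([(u-ci["cx"])/ci["fx"]*d,-(v-ci["cy"])/ci["fy"]*d,-d],-1)
    W=P@E[:3,:3].T+E[:3,3]; W[d<=0]=np.nan
    return im,W
def save(n,im): cv2.imwrite("pics/"+n+".png",im[...,::-1])
E
python3 - <<'E'
from h import *
o=get_obs(); print({k:np.round(v,3) for k,v in o.items()})
for n in("scene","top"):
    ci=camera_info(n); print({k:(np.round(v,3).tolist()) for k,v in ci.items() if not isinstance(v,str)})
    im,W=cloud(n); save(n,im); np.savez(n,im=im,W=W)
E
```

```text
{'t': np.float64(0.0), 'joint_pos': array([ 1.036,  0.221,  1.528, -0.   ,  1.395, -0.126]), 'joint_velocities': array([ 0.   ,  0.   , -0.   , -0.001, -0.   ,  0.   ]), 'tau': array([ 1.0000e-03, -4.9460e+01, -3.8739e+01,  7.0000e-02,  5.7000e-02,
       -0.0000e+00]), 'tcp_pos': array([0.248, 0.573, 0.221]), 'tcp_rot': array([-6.380e-01, -3.076e+00,  3.000e-03]), 'ft_force': array([ 0.484, -0.565, -0.76 ]), 'wrist_torque': array([0.014, 0.016, 0.043]), 'grasp_force': np.float64(0.0), 'grip_width': np.float64(0.087)}
{'fx': 542.866, 'fy': 542.866, 'cx': 277.851, 'cy': 209.478, 'extrinsics': [[-0.279, -0.711, 0.645, 1.442], [0.96, -0.208, 0.186, 0.209], [0.002, 0.671, 0.741, 1.18], [0.0, 0.0, 0.0, 1.0]]}
{'fx': 447.971, 'fy': 447.971, 'cx': 279.03, 'cy': 209.707, 'extrinsics': [[0.023, 0.999, -0.038, 0.506], [-1.0, 0.023, 0.012, -0.041], [0.013, 0.037, 0.999, 1.148], [0.0, 0.0, 0.0, 1.0]]}
```

View pics/top.png

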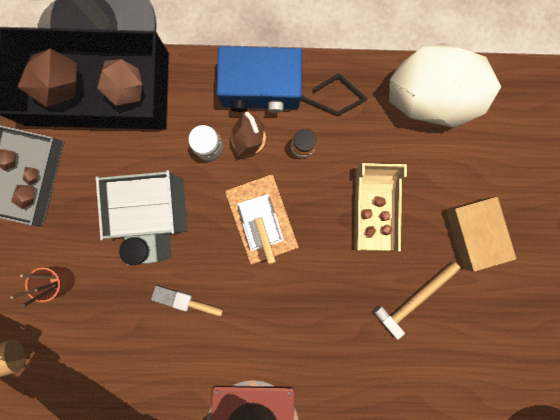

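View pics/scene.png

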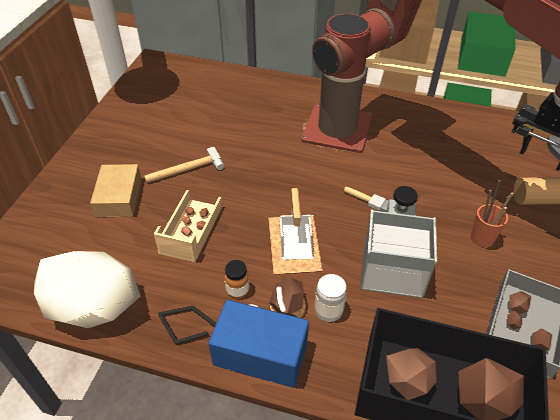

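The top view (up = +x, left = +y) shows the scoop on its mat at about (262,222), lip up. The tray is at (380,208) with its open end down and the chips around (378,217). The hopper is at (137,206) with the plunger at (135,250), and the bystanders are clear of these. Next I'll measure the poses.

```bash
cat > m.py <<'E'
from h import *
D=np.load("top.npz"); im=D["im"]; W=D["W"]
def reg(u0,u1,v0,v1,z0,z1,col=None):
    w=W[v0:v1,u0:u1]; c=im[v0:v1,u0:u1]
    m=(w[...,2]>z0)&(w[...,2]<z1)
    if col is not None: m&=col(c.astype(int))
    return w[m]
def rect(p):
    r=cv2.minAreaRect((p[:,:2]*1000).astype(np.float32)); b=cv2.boxPoints(r)
    print("  c",np.round(r[0],1),"size",np.round(r[1],1),"ang",round(r[2],1),"z",np.round(np.percentile(p[:,2],[5,50,95]),4),len(p))
print("tray");rect(reg(345,415,155,260,.02,.1)); 
print("tray high");rect(reg(345,415,155,260,.07,.1))
print("tray walls45");rect(reg(345,415,155,260,.035,.055))
print("mat+");rect(reg(220,305,172,268,.002,.012))
print("handle");rect(reg(220,305,172,275,.095,.13))
print("scoop walls");rect(reg(220,305,172,268,.02,.05))
print("rim");rect(reg(90,190,165,240,.14,.17))
print("plunger");rect(reg(110,180,230,275,.18,.21))
print("housing");rect(reg(110,180,230,275,.12,.16))
print("table z",np.median(W[300:330,250:350,2]))
print("chips")
c=im[190:245,358:398].astype(int); m=((c[...,0]<150)&(c[...,0]-c[...,2]>20)&(c[...,1]<95)).astype(np.uint8)
n,l,s,ce=cv2.connectedComponentsWithStats(m)
for i in range(1,n):
    if s[i,4]>15:
        w=W[190:245,358:398][l==i]; print(np.round(ce[i]+[358,190]),s[i,4],np.round(np.nanmedian(w,0),3),np.round(np.nanmax(w[:,2]),3))
E
python3 m.py
python3 - <<'E'
import cv2,numpy as np
im=cv2.imread("pics/top.png")
a=cv2.resize(im[150:275,215:315],None,fx=4,fy=4,interpolation=2);b=cv2.resize(im[150:275,335:425],None,fx=4,fy=4,interpolation=2)
cv2.imwrite("pics/crop.png",np.hstack([a,b]))
E
```

```text
tray
  c [ 558.7 -303.6] size [107.9 209.5] ang 89.9 z [0.0211 0.0414 0.0847] 1675
tray high
  c [ 648.4 -303.2] size [ 30.1 106.1] ang 0.0 z [0.0726 0.0834 0.0874] 245
tray walls45
  c [ 557.8 -303.6] size [107.9 205.7] ang 89.9 z [0.0366 0.0438 0.0513] 657
mat+
  c [523.7 -11.7] size [242.9 215.4] ang 1.2 z [0.0022 0.0045 0.0087] 3350
handle
  c [474.7 -22.7] size [109.   18.2] ang 18.8 z [0.1086 0.1122 0.1156] 375
scoop walls
  c [515.2  -9.1] size [117.6  84. ] ang 18.7 z [0.0238 0.0369 0.0445] 167
rim
  c [542.7 263.9] size [149.3 162.5] ang 6.2 z [0.142  0.1576 0.162 ] 1109
plunger
  c [448.8 253.1] size [56.8 59.6] ang 1.1 z [0.1953 0.1992 0.202 ] 651
housing
  c [453.8 245.1] size [ 73.4 140.6] ang 2.7 z [0.1283 0.1442 0.1595] 531
table z nan
chips
[396. 218.] 171 [ 0.534 -0.351  0.018] 0.035
[378. 204.] 35 [ 0.569 -0.306  0.018] 0.026
[363. 215.] 30 [ 0.54  -0.268  0.018] 0.023
[382. 217.] 25 [ 0.536 -0.316  0.015] 0.022
[368. 230.] 34 [ 0.505 -0.28   0.019] 0.026
[384. 231.] 27 [ 0.498 -0.321  0.017] 0.024
```

View pics/crop.png

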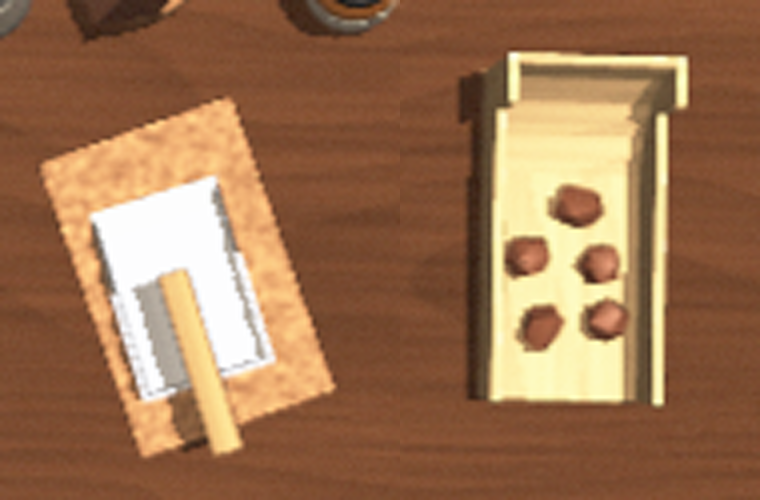

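The crop shows the scoop centred on its mat (mat corners at (42,163), (230,100), (332,388), (143,457) in the crop). It also shows five chips on the tray floor, the rearmost near crop (541,328). Next I'll refine the hopper and mat.

```bash
cat >> m.py <<'E'
print("----")
p=reg(90,190,165,262,.15,.17)
r=cv2.minAreaRect((p[:,:2]*1000).astype(np.float32)); 
# split housing: keep rim only
print("rim+",len(p)); rect(p)
for u0,u1,v0,v1,t in [(90,190,165,195,"far"),(90,190,215,250,"near"),(90,110,165,240,"left"),(165,190,165,240,"right")]:
    q=reg(u0,u1,v0,v1,.153,.167)
    if len(q)>10:
        l=cv2.fitLine((q[:,:2]).astype(np.float32),cv2.DIST_HUBER,0,.001,.001).ravel(); print(t,len(q),np.round(l,3),"ext",np.round(q.min(0),3),np.round(q.max(0),3),np.round(np.degrees(np.arctan2(l[1],l[0])),1))
ci=camera_info("top");E=np.array(ci["extrinsics"])
def ray(u,v,z):
    d=E[:3,:3]@[(u-ci["cx"])/ci["fx"],-(v-ci["cy"])/ci["fy"],-1];return E[:3,3]+d*(z-E[2,3])/d[2]
for c in [(42,163),(230,100),(332,388),(143,457)]: print("mat",np.round(ray(c[0]/4+215,c[1]/4+150,.004),3))
S=np.load("scene.npz");w=S["W"].reshape(-1,3);k=(w[:,2]>.153)&(w[:,2]<.165)&(w[:,0]>.46)&(w[:,0]<.65)&(w[:,1]>.15)&(w[:,1]<.36)
rect(w[k])
E
python3 m.py | sed -n '/----/,$p'
```

```text
----
rim+ 796
  c [547.6 264.7] size [139.5 162.1] ang 6.3 z [0.1518 0.159  0.1622] 796
far 310 [ 0.08  -0.997  0.609  0.266] ext [0.569 0.187 0.153] [0.625 0.351 0.164] -85.4
near 288 [ 0.062 -0.998  0.487  0.276] ext [0.47  0.177 0.153] [0.526 0.342 0.163] -86.5
left 252 [0.995 0.099 0.56  0.342] ext [0.47  0.318 0.153] [0.609 0.351 0.164] 5.7
right 200 [0.994 0.107 0.567 0.188] ext [0.488 0.177 0.154] [0.625 0.201 0.164] 6.1
mat [0.594 0.083 0.004]
mat [ 0.638 -0.036  0.004]
mat [ 0.455 -0.105  0.004]
mat [0.409 0.014 0.004]
  c [541.5 264.7] size [158.5 160.3] ang 6.5 z [0.1538 0.1586 0.1629] 649
```

Request:
{"op": "carry_out", "data": {
  "fingers": [0.087, 0.087, 0.087, 0.087, 0.087, 0.087, 0.087, 0.087, 0.087, 0.087, 0.087, 0.087, 0.087, 0.087, 0.087, 0.087],
  "travel": [
    [0.016, -0.037, 0.005],
    [0.016, -0.037, 0.005],
    [0.016, -0.037, 0],
    [0.016, -0.037, 0],
    [0.016, -0.037, 0],
    [0.016, -0.037, 0],
    [0.016, -0.037, 0],
    [0.016, -0.037, 0],
    [0.016, -0.037, 0],
    [0.016, -0.037, 0],
    [0.016, -0.037, 0],
    [0.016, -0.037, 0],
    [0.016, -0.037, 0],
    [0.016, -0.037, 0],
    [0.011, -0.035, 0],
    [0.011, -0.036, 0]
  ],
  "angular": [
    [0, 0, -9],
    [0, 0, -9],
    [0, 0, -9],
    [0, 0, -9],
    [0, 0, -9],
    [0, 0, -9],
    [0, 0, -9],
    [0, 0, -9],
    [0, 0, -9],
    [0, 0, -9],
    [0, 0, -9],
    [0, 0, -9],
    [0, 0, -9],
    [0, 0, -9],
    [0, 0, -9],
    [0, 0, -2.8]
  ]
}}

```text
t: 2.1
tcp_pos: [0.4944, -0.0167, 0.2321]
tcp_rot: [-3.1, -0.508, 0.001]
ft_force: [0.4, -0.2, 0.0]
grip_width: 0.087
grasp_force: 0.0
```

Request:
{"op": "carry_out", "data": {
  "fingers": [0.087, 0.087, 0.087, 0.087, 0.087, 0.02, 0, 0, 0, 0, 0],
  "travel": [
    [0, 0, -0.04],
    [0, 0, -0.04],
    [0, 0, -0.04],
    [0, 0, -0.036],
    [0, 0, 0],
    [0, 0, 0],
    [0, 0, 0],
    [0, 0, 0],
    [0, 0, 0],
    [0, 0, 0],
    [0, 0, 0]
  ],
  "angular": [
    [0, 0, 0],
    [0, 0, 0],
    [0, 0, 0],
    [0, 0, 0],
    [0, 0, 0],
    [0, 0, 0],
    [0, 0, 0],
    [0, 0, 0],
    [0, 0, 0],
    [0, 0, 0],
    [0, 0, 0]
  ]
}}

```text
t: 3.48
tcp_pos: [0.4944, -0.0155, 0.0766]
tcp_rot: [-3.1, -0.512, 0.0]
ft_force: [-0.5, 0.3, 1.4]
grip_width: 0.0348
grasp_force: 0.0
```

Request:
{"op": "carry_out", "data": {
  "fingers": [0, 0, 0, 0, 0],
  "travel": [
    [0, 0, 0],
    [0, 0, 0],
    [0, 0, 0],
    [0, 0, 0],
    [0, 0, 0]
  ],
  "angular": [
    [0, 0, 0],
    [0, 0, 0],
    [0, 0, 0],
    [0, 0, 0],
    [0, 0, 0]
  ]
}}

```text
t: 4.1
tcp_pos: [0.4944, -0.0155, 0.0765]
tcp_rot: [-3.099, -0.512, 0.0]
ft_force: [-0.3, -0.4, -1.6]
grip_width: 0.0178
grasp_force: 30.0
```

Request:
{"op": "carry_out", "data": {
  "fingers": [0, 0, 0, 0, 0, 0, 0, 0, 0, 0, 0, 0, 0, 0],
  "travel": [
    [0, 0, 0.02],
    [0, 0, 0.03],
    [0, 0, 0.04],
    [0, 0, 0.03],
    [-0.013, -0.036, 0],
    [-0.014, -0.036, 0],
    [-0.014, -0.036, 0],
    [-0.014, -0.036, 0],
    [-0.014, -0.036, 0],
    [-0.014, -0.036, 0],
    [-0.014, -0.036, 0],
    [-0.014, -0.036, 0],
    [0, 0, 0],
    [0, 0, 0]
  ],
  "angular": [
    [0, 0, 0],
    [0, 0, 0],
    [0, 0, 0],
    [0, 0, 0],
    [0, 0, -2.4],
    [0, 0, -2.4],
    [0, 0, -2.4],
    [0, 0, -2.4],
    [0, 0, -2.3],
    [0, 0, -2.3],
    [0, 0, -2.3],
    [0, 0, -2.3],
    [0, 0, 0],
    [0, 0, 0]
  ]
}}

```text
t: 5.85
tcp_pos: [0.3833, -0.303, 0.1961]
tcp_rot: [-3.14, 0.001, 0.001]
ft_force: [0.7, 0.0, -1.0]
grip_width: 0.0182
grasp_force: 30.0
```

```bash
cat > s.py <<'E'
from h import *
import sys
o=get_obs(); t=o["tcp_pos"]; print(np.round(t,4),np.round(o["tcp_rot"],3))
R=cv2.Rodrigues(np.array(o["tcp_rot"]))[0]; print(np.round(R,3).tolist())
im,W=cloud("scene"); save(sys.argv[1],im)
im2,W2=cloud("top"); save(sys.argv[1]+"t",im2)
w=np.vstack([W.reshape(-1,3),W2.reshape(-1,3)]); q=(w-t)@R   # tool frame = x scoop fwd, y=-scoop y, z down
np.savez(sys.argv[1],W=W,W2=W2,q=q,im=im,im2=im2)
# pan floor pts in tool frame
for a,n in(((-.03,.085),"floor"),):
    k=(q[:,0]>a[0])&(q[:,0]<a[1])&(abs(q[:,1])<.033)&(q[:,2]>.05)&(q[:,2]<.085)
    p=q[k]; 
    if len(p)>20:
        A=np.c_[p[:,0],p[:,1],np.ones(len(p))]; 
        for _ in range(5):
            c=np.linalg.lstsq(A,p[:,2],rcond=None)[0]; r=abs(A@c-p[:,2]); A=A[r<np.percentile(r,90)+1e-9];p=p[r<np.percentile(r,90)+1e-9]
        print("floor n",len(p),"slope deg x,y",np.round(np.degrees(c[:2]),2),"z",round(c[2],4),"x max",p[:,0].max())
E
python3 s.py hov
python3 - <<'E'
import cv2,numpy as np
a=cv2.imread("pics/hov.png")[120:290,120:330];b=cv2.imread("pics/hovt.png")[140:310,320:430]
cv2.imwrite("pics/hovc.png",cv2.resize(np.hstack([a,b]),None,fx=2.4,fy=2.4))
E
```

```text
[ 0.3833 -0.303   0.1961] [-3.14e+00  1.00e-03  1.00e-03]
[[1.0, -0.001, -0.0], [-0.001, -1.0, 0.001], [-0.0, -0.001, -1.0]]
floor n 817 slope deg x,y [ 0.35 -0.32] z 0.0698 x max 0.08499704874593768
```

View pics/hovc.png

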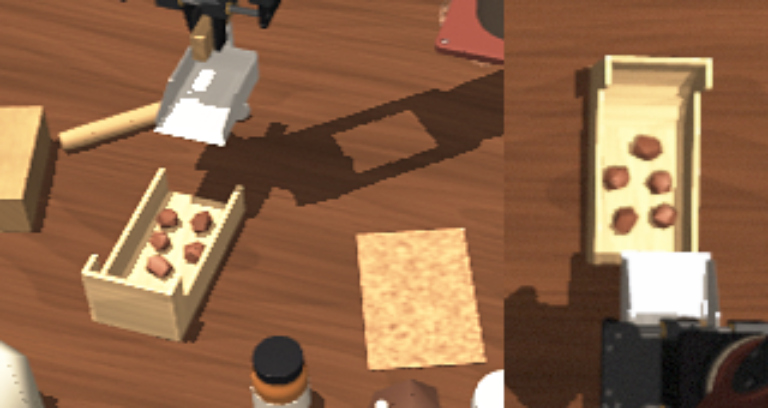

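The scoop hangs level in the grip, with its lip just short of the tray's open end. The chips are undisturbed. I'll check how it is centred sideways.

Run:
```python
import numpy as np
D=np.load("hov.npz"); q=D["q"]
for x0 in(-.02,0,.02,.04,.06,.075):
    k=(q[:,0]>x0)&(q[:,0]<x0+.015)&(abs(q[:,1])<.06)&(q[:,2]>.03)&(q[:,2]<.08); p=q[k]
    if len(p): print(x0,len(p),np.round(np.percentile(p[:,1],[0,2,98,100]),4))
k=(abs(q[:,1])<.03)&(q[:,2]>.05)&(q[:,2]<.08)&(q[:,0]<.12)&(q[:,0]>0);print("lip x",np.percentile(q[k][:,0],[99,100]))
w=D["W2"].reshape(-1,3)
for x0 in(.52,.54,.56,.58,.6):
    k=(w[:,0]>x0)&(w[:,0]<x0+.02)&(w[:,1]<-.2)&(w[:,1]>-.4)&(w[:,2]>.03)&(w[:,2]<.06);print(x0,np.round([w[k][:,1].min(),w[k][:,1].max()],4))
```

```text
-0.02 129 [-0.0447 -0.0437  0.0399  0.0439]
0 132 [-0.0437 -0.0429  0.0406  0.0412]
0.02 355 [-0.0451 -0.0429  0.0403  0.0416]
0.04 406 [-0.0436 -0.0425  0.0408  0.0428]
0.06 390 [-0.0438 -0.0423  0.0407  0.0432]
0.075 328 [-0.0453 -0.042   0.0399  0.0417]
lip x [0.08670724 0.08838388]
0.52 [-0.3571 -0.2499]
0.54 [-0.3573 -0.2499]
0.56 [-0.3562 -0.25  ]
0.58 [-0.3566 -0.2499]
0.6 [-0.357  -0.2505]
```

Request:
{"op": "carry_out", "data": {
  "fingers": [0, 0, 0, 0, 0, 0, 0],
  "travel": [
    [0, -0.0015, -0.03],
    [0, 0, -0.03],
    [0, 0, -0.03],
    [0, 0, -0.014],
    [0, 0, -0.0065],
    [0, 0, -0.004],
    [0, 0, 0]
  ],
  "angular": [
    [0, 1, 0],
    [0, 1, 0],
    [0, 1, 0],
    [0, 0, 0],
    [0, 0, 0],
    [0, 0, 0],
    [0, 0, 0]
  ]
}}

```text
t: 6.82
tcp_pos: [0.3838, -0.3054, 0.0827]
tcp_rot: [3.14, -0.001, -0.081]
ft_force: [-0.4, -0.5, -2.1]
grip_width: 0.0176
grasp_force: 30.0
```

Request:
{"op": "carry_out", "data": {
  "fingers": [0, 0, 0, 0, 0, 0, 0, 0, 0, 0],
  "travel": [
    [0, 0.0005, -0.001],
    [0, 0, -0.001],
    [0.008, 0, 0],
    [0.01, 0, 0],
    [0.01, 0, 0],
    [0.01, 0, 0],
    [0.01, 0, 0],
    [0.01, 0, 0],
    [0.01, 0, 0],
    [0.01, 0, 0]
  ],
  "angular": [
    [0, 0, 0],
    [0, 0, 0],
    [0, 0, 0],
    [0, 0, 0],
    [0, 0, 0],
    [0, 0, 0],
    [0, 0, 0],
    [0, 0, 0],
    [0, 0, 0],
    [0, 0, 0]
  ]
}}

```text
t: 8.07
tcp_pos: [0.4622, -0.3047, 0.0803]
tcp_rot: [3.14, -0.001, -0.082]
ft_force: [-3.2, 0.2, 5.8]
grip_width: 0.0179
grasp_force: 30.0
```

```bash
python3 s.py push1
python3 - <<'E'
import cv2,numpy as np
a=cv2.imread("pics/push1.png")[120:290,120:330];b=cv2.imread("pics/push1t.png")[140:310,320:430]
cv2.imwrite("pics/push1c.png",cv2.resize(np.hstack([a,b]),None,fx=2.4,fy=2.4))
E
```

```text
[ 0.4622 -0.3047  0.0803] [ 3.14e+00 -1.00e-03 -8.20e-02]
[[0.999, -0.0, -0.052], [-0.0, -1.0, -0.0], [-0.052, 0.0, -0.999]]
floor n 543 slope deg x,y [-0.17  0.52] z 0.0696 x max 0.08396685660890037
```

View pics/push1c.png

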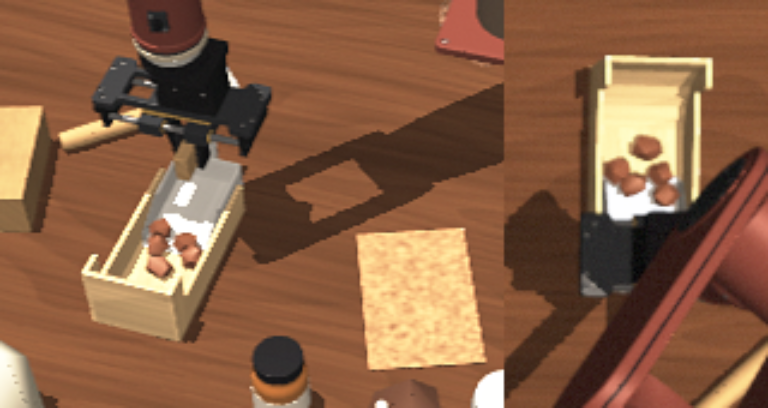

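Chips are already riding up onto the pan. I'll push on to the high end and then curl up along the hollow.

Request:
{"op": "carry_out", "data": {
  "fingers": [0, 0, 0, 0, 0, 0, 0, 0, 0, 0, 0, 0, 0, 0, 0, 0, 0, 0, 0],
  "travel": [
    [0.01, 0, 0],
    [0.011, 0, 0],
    [0.011, 0, 0],
    [0.011, 0, 0],
    [0.011, 0, 0],
    [0.006, 0, 0.001],
    [0.005, 0, 0.001],
    [0.003, 0, 0.001],
    [0.003, 0, 0.0015],
    [0.001, 0, 0.001],
    [0, 0, 0.001],
    [-0.001, 0, 0.002],
    [-0.001, 0, 0.002],
    [-0.003, 0, 0.008],
    [-0.004, 0, 0.01],
    [-0.01, 0, 0.02],
    [-0.01, 0, 0.03],
    [-0.01, 0, 0.03],
    [0, 0, 0]
  ],
  "angular": [
    [0, 0, 0],
    [0, 0, 0],
    [0, 0, 0],
    [0, 0, 0],
    [0, 0, 0],
    [0, -3, 0],
    [0, -4, 0],
    [0, -2, 0],
    [0, -2, 0],
    [0, -2.5, 0],
    [0, -2.5, 0],
    [0, -2.5, 0],
    [0, -2.5, 0],
    [0, -2, 0],
    [0, -2, 0],
    [0, 0, 0],
    [0, 0, 0],
    [0, 0, 0],
    [0, 0, 0]
  ]
}}

```text
t: 10.55
tcp_pos: [0.4955, -0.3061, 0.1917]
tcp_rot: [3.078, -0.0, 0.605]
ft_force: [-1.2, 0.8, -3.8]
grip_width: 0.0178
grasp_force: 30.0
```

```bash
python3 s.py lift
python3 - <<'E'
import cv2,numpy as np
a=cv2.imread("pics/lift.png")[100:270,120:330];b=cv2.imread("pics/liftt.png")[140:310,320:430]
cv2.imwrite("pics/liftc.png",cv2.resize(np.hstack([a,b]),None,fx=2.4,fy=2.4))
E
```

```text
[ 0.4955 -0.3061  0.1917] [ 3.078 -0.     0.605]
[[0.926, -0.001, 0.378], [0.001, -1.0, -0.004], [0.378, 0.004, -0.926]]
floor n 900 slope deg x,y [ 0.32 -0.  ] z 0.0713 x max 0.08477877289171461
```

View pics/liftc.png

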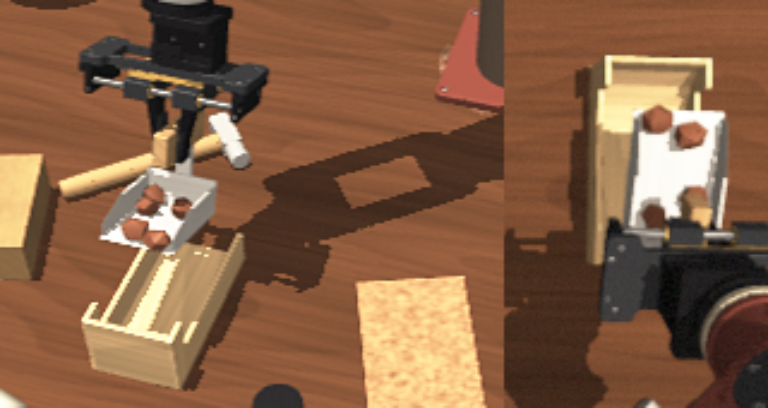

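All five chips are in the scoop and the tray is empty; two sit near the lip at crop (135,232) and (157,240). I'll tip the nose up a bit more and carry them across.

Request:
{"op": "carry_out", "data": {
  "fingers": [0, 0, 0, 0, 0, 0, 0, 0],
  "travel": [
    [0.005, 0, 0.01],
    [0.005, 0, 0.02],
    [0.005, 0, 0.025],
    [0.005, 0, 0.025],
    [0.005, 0, 0.025],
    [0.005, 0, 0.025],
    [0.005, 0, 0.02],
    [0, 0, 0]
  ],
  "angular": [
    [0, -2, 0],
    [0, -2, 0],
    [0, -2, 0],
    [0, -2, 0],
    [0, -1, 0],
    [0, -1, 0],
    [0, 0, 0],
    [0, 0, 0]
  ]
}}

```text
t: 11.65
tcp_pos: [0.5305, -0.3052, 0.342]
tcp_rot: [3.015, 0.001, 0.87]
ft_force: [-0.3, -0.0, -3.5]
grip_width: 0.0175
grasp_force: 30.0
```

Request:
{"op": "carry_out", "data": {
  "fingers": [0, 0, 0, 0, 0, 0, 0, 0, 0, 0, 0, 0, 0, 0, 0, 0, 0, 0, 0],
  "travel": [
    [0.002, 0.01, 0],
    [0.004, 0.02, 0],
    [0.005, 0.03, 0],
    [0.005, 0.035, 0],
    [0.005, 0.035, 0],
    [0.005, 0.035, 0],
    [0.004, 0.035, 0],
    [0, 0.035, 0],
    [0, 0.035, 0],
    [-0.002, 0.035, 0],
    [-0.004, 0.035, 0],
    [-0.006, 0.035, 0],
    [-0.008, 0.035, 0],
    [-0.01, 0.035, 0],
    [-0.012, 0.035, 0],
    [-0.012, 0.035, 0],
    [-0.012, 0.028, 0],
    [-0.006, 0.015, 0],
    [0, 0, 0]
  ],
  "angular": [
    [0, 0, 0],
    [0, 0, 0],
    [0, 0, 0],
    [0, 0, 0],
    [0, 0, 0],
    [0, 0, 0],
    [0, 0, 0],
    [0, 0, 0.5],
    [0, 0, 0.5],
    [0, 0, 0.5],
    [0, 0, 0.5],
    [0, 0, 0.5],
    [0, 0, 0.5],
    [0, 0, 0.5],
    [0, 0, 0.5],
    [0, 0, 1],
    [0, 0, 1],
    [0, 0, 0],
    [0, 0, 0]
  ]
}}

```text
t: 14.02
tcp_pos: [0.4857, 0.2548, 0.3366]
tcp_rot: [-2.989, -0.16, -0.852]
ft_force: [0.4, -0.6, -3.1]
grip_width: 0.0179
grasp_force: 30.0
```

```bash
python3 s.py carr
python3 - <<'E'
import cv2,numpy as np
a=cv2.imread("pics/carr.png")[120:320,290:500];b=cv2.imread("pics/carrt.png")[120:320,60:230]
cv2.imwrite("pics/carrc.png",cv2.resize(np.hstack([a,b]),None,fx=2,fy=2))
E
```

```text
[0.4857 0.2548 0.3366] [-2.989 -0.16  -0.852]
[[0.845, 0.107, 0.524], [0.091, -0.994, 0.057], [0.527, -0.0, -0.85]]
floor n 1334 slope deg x,y [ 7.57 -0.82] z 0.0616 x max 0.08499267916222673
```

View pics/carrc.png

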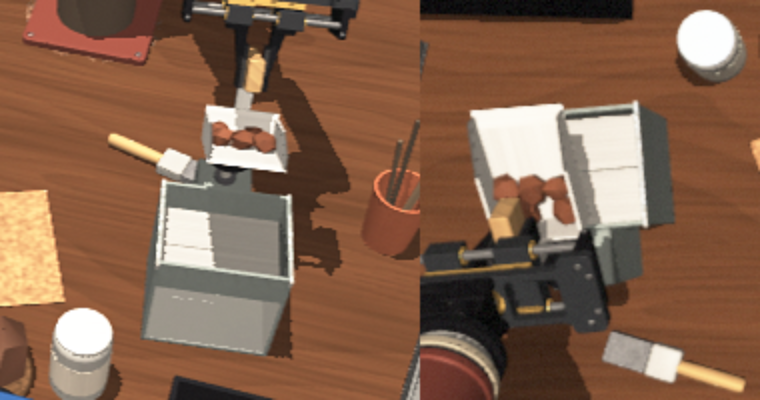

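The chips have settled at the back of the pan, level with the hopper. Next I'll tip in stages, keeping the lip just above the mouth.

Request:
{"op": "carry_out", "data": {
  "fingers": [0, 0, 0, 0, 0, 0, 0, 0, 0, 0, 0, 0],
  "travel": [
    [-0.01, 0, 0],
    [-0.01, 0, 0],
    [-0.01, 0, -0.001],
    [-0.01, -0.001, -0.001],
    [-0.01, -0.001, -0.001],
    [-0.009, -0.001, -0.001],
    [0.004, 0, -0.003],
    [0.004, 0, -0.003],
    [0.004, 0, -0.003],
    [0.005, 0.001, -0.003],
    [0.005, 0.001, -0.003],
    [0, 0, 0]
  ],
  "angular": [
    [-0.55, 5.27, 0],
    [-0.55, 5.27, 0],
    [-0.55, 5.27, 0],
    [-0.55, 5.27, 0],
    [-0.55, 5.27, 0],
    [-0.55, 5.27, 0],
    [-0.31, 2.98, 0],
    [-0.31, 2.98, 0],
    [-0.31, 2.98, 0],
    [-0.31, 2.98, 0],
    [-0.31, 2.98, 0],
    [0, 0, 0]
  ]
}}

```text
t: 15.62
tcp_pos: [0.4516, 0.2516, 0.3182]
tcp_rot: [3.099, 0.158, -0.403]
ft_force: [-0.2, -0.3, -3.9]
grip_width: 0.0173
grasp_force: 30.0
```

Request:
{"op": "carry_out", "data": {
  "fingers": [0, 0, 0, 0, 0, 0, 0, 0, 0, 0, 0, 0, 0, 0],
  "travel": [
    [0.005, 0, -0.004],
    [0.005, 0, -0.004],
    [0.005, 0.001, -0.004],
    [0.005, 0.001, -0.004],
    [0.006, 0.001, -0.005],
    [0, 0, 0],
    [0, 0, 0],
    [0.01, 0.001, -0.003],
    [0.01, 0.001, -0.004],
    [0.01, 0.001, -0.004],
    [0.009, 0.001, -0.004],
    [0.009, 0.001, -0.003],
    [0, 0, 0],
    [0, 0, 0]
  ],
  "angular": [
    [-0.31, 2.98, 0],
    [-0.31, 2.98, 0],
    [-0.31, 2.98, 0],
    [-0.31, 2.98, 0],
    [-0.31, 2.98, 0],
    [0, 0, 0],
    [0, 0, 0],
    [-0.52, 4.97, 0],
    [-0.52, 4.97, 0],
    [-0.52, 4.97, 0],
    [-0.52, 4.97, 0],
    [-0.52, 4.97, 0],
    [0, 0, 0],
    [0, 0, 0]
  ]
}}

```text
t: 17.38
tcp_pos: [0.5244, 0.2607, 0.2818]
tcp_rot: [2.748, 0.144, -1.416]
ft_force: [-0.4, -0.2, -1.3]
grip_width: 0.0178
grasp_force: 30.0
```

```bash
python3 s.py tip
python3 - <<'E'
import cv2,numpy as np
a=cv2.imread("pics/tip.png")[120:320,290:500];b=cv2.imread("pics/tipt.png")[120:320,60:230]
cv2.imwrite("pics/tipc.png",cv2.resize(np.hstack([a,b]),None,fx=2,fy=2))
E
```

```text
[0.5244 0.2607 0.2818] [ 2.748  0.144 -1.416]
[[0.577, 0.104, -0.81], [0.061, -0.995, -0.084], [-0.814, -0.001, -0.58]]
floor n 73 slope deg x,y [-0.56  0.7 ] z 0.0689 x max 0.0838303080442879
```

View pics/tipc.png

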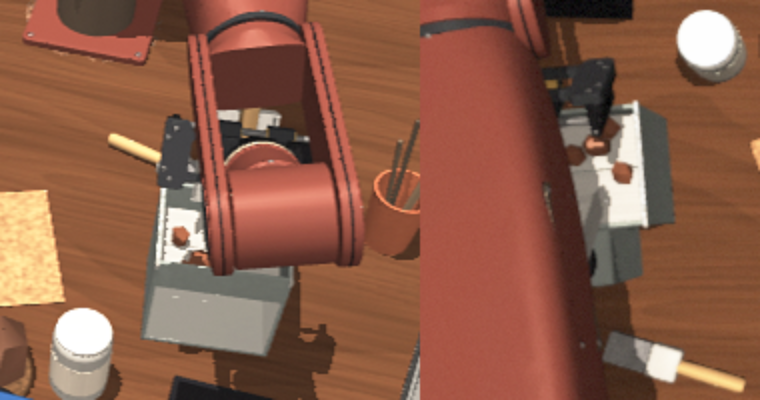

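At least four chips are visible on the hatch, and the wrist load fell by about 2 N. I'll lift, level, and look again.

Request:
{"op": "carry_out", "data": {
  "fingers": [0, 0, 0, 0, 0, 0, 0, 0, 0, 0, 0, 0, 0, 0, 0, 0, 0, 0],
  "travel": [
    [0, 0, 0.015],
    [0, 0, 0.02],
    [0, 0, 0.03],
    [0, -0.02, 0],
    [0, -0.03, 0],
    [0, -0.03, 0],
    [0, -0.03, 0],
    [0, -0.03, 0],
    [-0.005, -0.03, 0],
    [-0.005, -0.03, 0],
    [-0.005, -0.03, 0],
    [-0.005, -0.015, 0],
    [-0.005, -0.015, -0.02],
    [-0.005, -0.01, -0.02],
    [0, -0.006, -0.02],
    [0, 0, -0.02],
    [0, 0, -0.02],
    [0, 0, 0]
  ],
  "angular": [
    [0, 0, 0],
    [0, 0, 0],
    [0.52, -4.97, 0],
    [0.73, -6.96, 0],
    [0.73, -6.96, 0],
    [0.73, -6.96, 0],
    [0.73, -6.96, 0],
    [0.73, -6.96, 0],
    [0.73, -6.96, 0],
    [0.79, -7.53, 0],
    [0, 0, 2],
    [0, 0, 2],
    [0, 0, 2],
    [0, 0, 2],
    [0, 0, 2],
    [0, 0, 2],
    [0, 0, 0.7],
    [0, 0, 0]
  ]
}}

```text
t: 19.73
tcp_pos: [0.4933, -0.0152, 0.2457]
tcp_rot: [-3.099, -0.509, 0.008]
ft_force: [-0.3, 1.0, -1.9]
grip_width: 0.0176
grasp_force: 30.0
```

```bash
python3 s.py back
python3 - <<'E'
import cv2,numpy as np
a=cv2.imread("pics/back.png")[110:310,220:450];b=cv2.imread("pics/backt.png")[140:290,80:320]
b=cv2.copyMakeBorder(b,0,50,0,0,0)
cv2.imwrite("pics/backc.png",cv2.resize(np.hstack([a,b]),None,fx=1.7,fy=1.7,interpolation=2))
E
```

```text
[ 0.4933 -0.0152  0.2457] [-3.099 -0.509  0.008]
[[0.947, 0.32, -0.005], [0.32, -0.947, 0.001], [-0.005, -0.002, -1.0]]
floor n 600 slope deg x,y [-0.21  0.03] z 0.0696 x max 0.08484200856628943
```

View pics/backc.png

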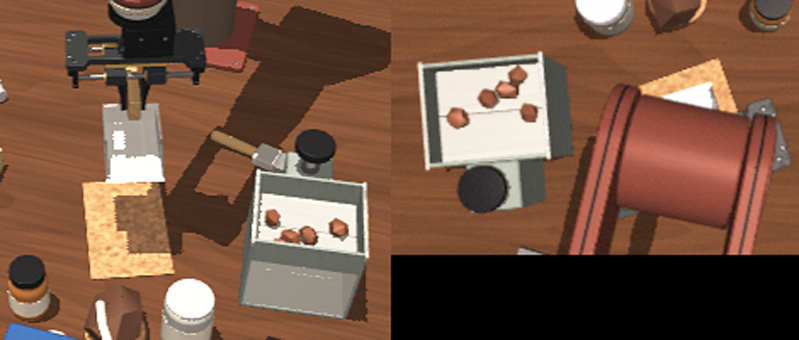

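All five chips lie on the hatch and the scoop is empty. I'll lower it onto the mat and release it.

Request:
{"op": "carry_out", "data": {
  "fingers": [0, 0, 0, 0, 0, 0, 0, 0],
  "travel": [
    [0.005, 0, -0.04],
    [0.005, 0, -0.04],
    [0, 0, -0.04],
    [0, 0, -0.025],
    [0, 0, -0.015],
    [0, 0, -0.006],
    [0, 0, -0.003],
    [0, 0, 0]
  ],
  "angular": [
    [0, 0, 0],
    [0, 0, 0],
    [0, 0, 0],
    [0, 0, 0],
    [0, 0, 0],
    [0, 0, 0],
    [0, 0, 0],
    [0, 0, 0]
  ]
}}

```text
t: 20.82
tcp_pos: [0.5051, -0.0156, 0.0774]
tcp_rot: [3.1, 0.51, -0.003]
ft_force: [-0.9, 0.1, -1.5]
grip_width: 0.0178
grasp_force: 30.0
```

Request:
{"op": "carry_out", "data": {
  "fingers": [0, 0.087, 0.087, 0.087, 0.087, 0.087, 0.087, 0.087, 0.087, 0.087, 0.087, 0.087, 0.087, 0.087, 0.087],
  "travel": [
    [0, 0, -0.001],
    [0, 0, 0],
    [0, 0, 0],
    [0, 0, 0],
    [0, 0, 0],
    [0, 0, 0],
    [0, 0, 0],
    [0, 0, 0],
    [0, 0, 0],
    [0, 0, 0.02],
    [0, 0, 0.04],
    [0, 0, 0.04],
    [0, 0, 0.05],
    [0, 0, 0.05],
    [0, 0, 0]
  ],
  "angular": [
    [0, 0, 0],
    [0, 0, 0],
    [0, 0, 0],
    [0, 0, 0],
    [0, 0, 0],
    [0, 0, 0],
    [0, 0, 0],
    [0, 0, 0],
    [0, 0, 0],
    [0, 0, 0],
    [0, 0, 0],
    [0, 0, 0],
    [0, 0, 0],
    [0, 0, 0],
    [0, 0, 0]
  ]
}}

```text
t: 22.7
tcp_pos: [0.5071, -0.0159, 0.2809]
tcp_rot: [3.097, 0.51, 0.009]
ft_force: [-0.1, 0.2, -1.0]
grip_width: 0.0866
grasp_force: 0.0
```

Request:
{"op": "carry_out", "data": {
  "fingers": [0, 0, 0, 0, 0, 0, 0, 0, 0, 0, 0, 0],
  "travel": [
    [-0.007, 0.034, 0],
    [-0.007, 0.034, 0],
    [-0.007, 0.034, 0],
    [-0.007, 0.034, 0],
    [-0.007, 0.034, 0],
    [-0.007, 0.034, 0],
    [-0.007, 0.034, 0],
    [-0.007, 0.031, 0],
    [0, 0, 0],
    [0, 0, 0],
    [0, 0, 0],
    [0, 0, 0]
  ],
  "angular": [
    [0, 0, 0],
    [0, 0, 0],
    [0, 0, 0],
    [0, 0, 0],
    [0, 0, 0],
    [0, 0, 0],
    [0, 0, 0],
    [0, 0, 0],
    [0, 0, 0],
    [0, 0, 0],
    [0, 0, 0],
    [0, 0, 0]
  ]
}}

```text
t: 24.2
tcp_pos: [0.4487, 0.2527, 0.2755]
tcp_rot: [-3.1, -0.508, 0.005]
ft_force: [0.3, 0.4, -0.2]
grip_width: 0.0006
grasp_force: 0.0
```

Run:
```python
from h import *
from m import rect
o=get_obs();print(np.round(o["tcp_pos"],4),o["grip_width"])
im,W=cloud("top");im2,W2=cloud("scene");save("rel",im);w=np.vstack([W.reshape(-1,3),W2.reshape(-1,3)])
def box(x0,x1,y0,y1,z0,z1):
    k=(w[:,0]>x0)&(w[:,0]<x1)&(w[:,1]>y0)&(w[:,1]<y1)&(w[:,2]>z0)&(w[:,2]<z1);return w[k]
print("=handle");rect(box(.38,.62,-.12,.1,.095,.125));print("=walls");rect(box(.38,.64,-.12,.1,.025,.05))
```

```text
tray
  c [ 558.7 -303.6] size [107.9 209.5] ang 89.9 z [0.0211 0.0414 0.0847] 1675
tray high
  c [ 648.4 -303.2] size [ 30.1 106.1] ang 0.0 z [0.0726 0.0834 0.0874] 245
tray walls45
  c [ 557.8 -303.6] size [107.9 205.7] ang 89.9 z [0.0366 0.0438 0.0513] 657
mat+
  c [523.7 -11.7] size [242.9 215.4] ang 1.2 z [0.0022 0.0045 0.0087] 3350
handle
  c [474.7 -22.7] size [109.   18.2] ang 18.8 z [0.1086 0.1122 0.1156] 375
scoop walls
  c [515.2  -9.1] size [117.6  84. ] ang 18.7 z [0.0238 0.0369 0.0445] 167
rim
  c [542.7 263.9] size [149.3 162.5] ang 6.2 z [0.142  0.1576 0.162 ] 1109
plunger
  c [448.8 253.1] size [56.8 59.6] ang 1.1 z [0.1953 0.1992 0.202 ] 651
housing
  c [453.8 245.1] size [ 73.4 140.6] ang 2.7 z [0.1283 0.1442 0.1595] 531
table z nan
chips
[396. 218.] 171 [ 0.534 -0.351  0.018] 0.035
[378. 204.] 35 [ 0.569 -0.306  0.018] 0.026
[363. 215.] 30 [ 0.54  -0.268  0.018] 0.023
[382. 217.] 25 [ 0.536 -0.316  0.015] 0.022
[368. 230.] 34 [ 0.505 -0.28   0.019] 0.026
[384. 231.] 27 [ 0.498 -0.321  0.017] 0.024
----
rim+ 796
  c [547.6 264.7] size [139.5 162.1] ang 6.3 z [0.1518 0.159  0.1622] 796
far 310 [ 0.08  -0.997  0.609  0.266] ext [0.569 0.187 0.153] [0.625 0.351 0.164] -85.4
near 288 [ 0.062 -0.998  0.487  0.276] ext [0.47  0.177 0.153] [0.526 0.342 0.163] -86.5
left 252 [0.995 0.099 0.56  0.342] ext [0.47  0.318 0.153] [0.609 0.351 0.164] 5.7
right 200 [0.994 0.107 0.567 0.188] ext [0.488 0.177 0.154] [0.625 0.201 0.164] 6.1
mat [0.594 0.083 0.004]
mat [ 0.638 -0.036  0.004]
mat [ 0.455 -0.105  0.004]
mat [0.409 0.014 0.004]
  c [541.5 264.7] size [158.5 160.3] ang 6.5 z [0.1538 0.1586 0.1629] 649
[0.4487 0.2527 0.2755] 0.0005782384780693689
=handle
  c [487.  -21.9] size [112.1  19.3] ang 18.7 z [0.1063 0.1121 0.1155] 613
=walls
  c [520.2 -10.8] size [112.8  85.1] ang 18.5 z [0.0267 0.0366 0.0444] 336
```

The scoop is flat on its mat and released. Now I'll press the plunger.

Request:
{"op": "carry_out", "data": {
  "fingers": [0, 0, 0, 0, 0, 0, 0, 0, 0, 0, 0, 0, 0],
  "travel": [
    [0, 0, -0.035],
    [0, 0, -0.025],
    [0, 0, -0.012],
    [0, 0, -0.008],
    [0, 0, -0.008],
    [0, 0, -0.008],
    [0, 0, -0.006],
    [0, 0, -0.003],
    [0, 0, -0.002],
    [0, 0, 0],
    [0, 0, 0],
    [0, 0, 0],
    [0, 0, 0]
  ],
  "angular": [
    [0, 0, 0],
    [0, 0, 0],
    [0, 0, 0],
    [0, 0, 0],
    [0, 0, 0],
    [0, 0, 0],
    [0, 0, 0],
    [0, 0, 0],
    [0, 0, 0],
    [0, 0, 0],
    [0, 0, 0],
    [0, 0, 0],
    [0, 0, 0]
  ]
}}

```text
t: 25.92
tcp_pos: [0.4491, 0.2536, 0.1712]
tcp_rot: [-3.1, -0.51, 0.002]
ft_force: [-6.8, -2.9, 14.9]
grip_width: 0.0003
grasp_force: 6.8
```

Request:
{"op": "carry_out", "data": {
  "fingers": [0, 0, 0, 0, 0, 0, 0],
  "travel": [
    [0, 0, -0.001],
    [0, 0, -0.001],
    [0, 0, -0.001],
    [0, 0, 0],
    [0, 0, 0],
    [0, 0, 0],
    [0, 0, 0]
  ],
  "angular": [
    [0, 0, 0],
    [0, 0, 0],
    [0, 0, 0],
    [0, 0, 0],
    [0, 0, 0],
    [0, 0, 0],
    [0, 0, 0]
  ]
}}

```text
t: 26.8
tcp_pos: [0.4492, 0.2537, 0.1702]
tcp_rot: [-3.1, -0.51, 0.001]
ft_force: [-12.3, -6.1, 25.6]
grip_width: 0.0007
grasp_force: 12.8
```

The plunger is on its stop (25.6 N, stiff). I'll let it back up.

Request:
{"op": "carry_out", "data": {
  "fingers": [0, 0, 0, 0, 0, 0, 0, 0, 0, 0, 0, 0],
  "travel": [
    [0, 0, 0],
    [0, 0, 0],
    [0, 0, 0.008],
    [0, 0, 0.012],
    [0, 0, 0.012],
    [0, 0, 0.02],
    [0, 0, 0.03],
    [0, 0, 0.03],
    [-0.02, -0.04, 0.01],
    [-0.02, -0.04, 0.01],
    [-0.02, -0.04, 0.01],
    [0, 0, 0]
  ],
  "angular": [
    [0, 0, 0],
    [0, 0, 0],
    [0, 0, 0],
    [0, 0, 0],
    [0, 0, 0],
    [0, 0, 0],
    [0, 0, 0],
    [0, 0, 0],
    [0, 0, 0],
    [0, 0, 0],
    [0, 0, 0],
    [0, 0, 0]
  ]
}}

```text
t: 28.3
tcp_pos: [0.3888, 0.132, 0.3093]
tcp_rot: [3.101, 0.505, 0.002]
ft_force: [-0.4, -0.3, -0.0]
grip_width: 0.0005
grasp_force: 0.0
```

```bash
python3 s.py fin
python3 - <<'E'
import cv2,numpy as np
D=np.load("fin.npz");w=np.vstack([D["W"].reshape(-1,3),D["W2"].reshape(-1,3)])
k=(np.hypot(w[:,0]-.4485,w[:,1]-.2535)<.02)&(w[:,2]<.23);print("plunger z",np.median(w[k][:,2]),k.sum())
a=cv2.imread("pics/fin.png")[110:310,220:450];b=cv2.imread("pics/fint.png")[140:290,80:320]
b=cv2.copyMakeBorder(b,0,50,0,0,0)
cv2.imwrite("pics/finc.png",cv2.resize(np.hstack([a,b]),None,fx=1.7,fy=1.7,interpolation=2))
E
```

```text
[0.3888 0.132  0.3093] [3.101e+00 5.050e-01 2.000e-03]
[[0.948, 0.318, 0.001], [0.318, -0.948, 0.0], [0.001, 0.0, -1.0]]
plunger z 0.19900699948854117 559
```

View pics/finc.png

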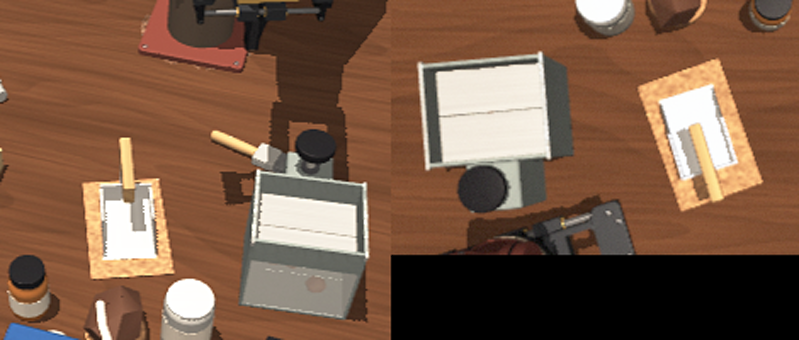

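The hatch is empty and closed, the chips are in the chamber, the plunger is back up (z 0.199) and the scoop is flat on its mat. I'll hand it in.

```bash
python3 -c "
from plant import *
print(close_job())"
```

```text
the job is handed in; nothing more can be done
None
```

The job is handed in, though no verdict came back: all five chips went through the hatch into the waste box, the scoop is lying flat and released on its mat, and the plunger is back up.

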